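# Fill the spice caddy

## Task

Tidy the kitchen table: stand each spice jar with a red, yellow, green or blue lid upright in the caddy compartment whose liner has the colour of its lid. Set the jars down rather than dropping them, knock none over, and leave the look-alike jars with the black and the white lid where they stand.

Things in the scene. Friction and masses are not known exactly. Their poses are not given: they have to be found in the camera images.
- jar_red: Closed spice jar with a red lid, to go into the caddy. Upright cylinder 42 mm across and 90 mm tall in all (the upper 20 mm is the lid, same width), 110 to 230 g. Origin: centre of its underside; z up along the jar.
- jar_yellow: Closed spice jar with a yellow lid, to go into the caddy. Upright cylinder 42 mm across and 90 mm tall in all (the upper 20 mm is the lid, same width), 110 to 230 g. Origin: centre of its underside; z up along the jar.
- jar_green: Closed spice jar with a green lid, to go into the caddy. Upright cylinder 42 mm across and 90 mm tall in all (the upper 20 mm is the lid, same width), 110 to 230 g. Origin: centre of its underside; z up along the jar.
- jar_blue: Closed spice jar with a blue lid, to go into the caddy. Upright cylinder 42 mm across and 90 mm tall in all (the upper 20 mm is the lid, same width), 110 to 230 g. Origin: centre of its underside; z up along the jar.
- jar_black: Look-alike: the same spice jar (42 mm across, 90 mm tall, 110 to 230 g) with a black lid. No liner in the caddy has this colour; it stays where it stands. Origin: centre of its underside; z up.
- jar_white: Look-alike: the same spice jar (42 mm across, 90 mm tall, 110 to 230 g) with a white lid. No liner in the caddy has this colour; it stays where it stands. Origin: centre of its underside; z up.
- liner_red: Fixed red liner, 66 mm square, 3 mm thick, on the floor of one caddy compartment. Origin: centre of its underside, 5 mm above the table; z up; x, y parallel to the caddy's walls. The caddy: wooden tray 160 mm square, fixed, 2 by 2 compartments 68 mm square inside, 76 mm centre to centre, walls 8 mm thick, outer 30 mm and inner 24 mm above the table.
- liner_yellow: Fixed yellow liner, 66 mm square, 3 mm thick, on the floor of one caddy compartment. Origin: centre of its underside, 5 mm above the table; z up; x, y parallel to the caddy's walls. The caddy: wooden tray 160 mm square, fixed, 2 by 2 compartments 68 mm square inside, 76 mm centre to centre, walls 8 mm thick, outer 30 mm and inner 24 mm above the table.
- liner_green: Fixed green liner, 66 mm square, 3 mm thick, on the floor of one caddy compartment. Origin: centre of its underside, 5 mm above the table; z up; x, y parallel to the caddy's walls. The caddy: wooden tray 160 mm square, fixed, 2 by 2 compartments 68 mm square inside, 76 mm centre to centre, walls 8 mm thick, outer 30 mm and inner 24 mm above the table.
- liner_blue: Fixed blue liner, 66 mm square, 3 mm thick, on the floor of one caddy compartment. Origin: centre of its underside, 5 mm above the table; z up; x, y parallel to the caddy's walls. The caddy: wooden tray 160 mm square, fixed, 2 by 2 compartments 68 mm square inside, 76 mm centre to centre, walls 8 mm thick, outer 30 mm and inner 24 mm above the table.
There are look-alikes about, which are no part of the job. There is more than one size of the jar_green; the job needs the larger. Of the things that look like the jar_yellow, take the one that is farthest to the robot's right at the start.

How it is judged:
By the outcome, as a careful person would: the job done as asked, in the order asked, and still so for the second after the job is handed in, with the robot touching nothing.
It also fails if it takes over 104 s, if anything falls off the work surface, if the arm or the gripper's body presses on something with over 40 N, if the wrist force passes 120 N, or if a joint passes its speed limit or range.

## Robot

A 6-joint arm with a two-finger parallel gripper is mounted at the origin on the work surface. World frame = base frame: x ahead of the robot, y to its left, z up, the work surface at z = 0. Lengths are in m, angles in rad, forces in N, time in s.
With the tool pointing down it reaches from about 0.425 to 1.125 m from the base axis. Payload 14.9 kg.
Tool frame: the origin (TCP) lies at the very end of the fingers, on their centre line; the grasp point (between the pads) lies hold_point_z behind it (hold_point_z is the distance from the TCP to the grasp point, in m); z points along the fingers, y is the line along which they close (so a half turn about z gives the same grasp; the last joint's range is limited). The gripper opens to 91 mm and grips with 3 to 60 N. Pads are 32 mm wide; open, the fingers measure 118 mm over their backs; the gripper's body (76 mm by 178 mm) begins 60 mm behind the grasp point.
Start: joints at [-1.241, 0.379, 1.734, -0, 1.028, -0.033], TCP at [0.248, -0.654, 0.214] pointing down, gripper open.
Joint ranges: [-2.77, 2.77], [-0.74, 2.19], [0, 2.66], [-1.06, 4.2], [0.31, 2.87], [-3.08, 3.08]. Speed limits (rad/s): [1.89, 1.89, 2.39, 3.14, 3.14, 3.14].

## Interface

Orientations are given as a unit quaternion [x, y, z, w].
In Python, from workcell import read_state, read_camera, get_calibration, finish_job, hold_point_z gives the robot as it stands.
- The arm moves only by the tool drive_tool, never from a script. Its argument "rows" is a list of rows, each an object with "translation": the shift along the tool's x, y, z scaled (see below), a list of three; "angular": the turn, a rotation vector about the tool's x, y, z scaled (see below), a list of three. A call has 1 to 10 rows; each row is the pose to reach, as a shift and turn from the pose commanded when the call began, along the tool's axes at that moment, turning the shorter way round; what a row does not reach only later rows make up. The controller multiplies each number of a shift by 0.3 m and each number of a turn by 180 degrees. A row lasts 1/10 s, in which the tool goes at most 50 mm and 8.59 degrees, less where a joint would pass 70% of its speed; a pose out of reach is approached as far as the arm can. A call with a number of a shift or a turn outside -1 to 1 is refused whole. A call with a gripper value outside its range is refused whole. "fingers" is the finger opening in mm, from 0 to 91.2, set as the call begins (left out, the last holds). The fingers move at their own pace and stop on an object; the grip force is fixed at half the most. Time passes only in rows, so rows that repeat a pose let the fingers close. It gives the time, the measured TCP pose, the force, the opening and the grip force at its end, in the units of the state.
- read_state(): the state, without advancing time (a new reading comes with each control period).
- read_camera(name): name is "scene" or "top" or "wrist"; returns (picture, depth): 420x560x3 uint8, blue, green, red; 420x560 float32, m along the optical axis (not along the pixel's ray), 0 where there is no reading.
- get_calibration(name): a dict with "intrinsics" (3x3 intrinsics, pixels), "dist_coeffs" ([k1, k2, p1, p2, k3] as OpenCV has them; the pictures are not rectified), "R" (3x3) and "t" (3): a world point X has camera coordinates R X + t; the wrist camera has in their place "tool_from_camera" (4x4, takes a point from camera to tool coordinates, whose origin is the TCP and whose axes are the flange's). Camera axes: x right, y down, z forward; pixel columns grow to the right and rows downward; lengths in m; the calibration is good to about 2 mm. A picture is of the moment at which its call begins: read the wrist's pose just before it. get_calibration takes no time and is no camera call.
- finish_job(): hands the job in; it is judged then, once.
The state is a dict: "time_s": time; "joint_pos": joint angles; "qd": joint speeds; "joint_efforts": joint torques, N m; "tool_pos": TCP position; "orientation": TCP orientation; "force": force on the tool from outside, world axes, zero at the start; "ft_torque": the same for the moment, N m; "finger_gap": opening from 0.0 (shut) to 1.0 (fully open); "grasp_force": force on a finger pad.
Only numpy, scipy, OpenCV 4.12 (cv2) and the standard library are available. Lean on these libraries where they do the work, as an engineer would, in place of code of your own. Each camera call takes 0.05 s, during which the arm holds its last target. There are 200 camera calls.

## Working session

There is one attempt and no reset: what is moved stays moved. The work goes in short steps, Python scripts to look and compute and a tool call to move; the robot and the scene stay as the last step left them, time stands still between calls to the robot, and variables do not carry over. Pictures are saved under pics/ and viewed, at most 14 in all, crops included, and the job is handed in when it is done.

Besides the shell and the picture viewer there is one more tool, called after "Call:" by a JSON object that holds its "op" and its "data". drive_tool: Moves the arm, as the interface text tells. Shifts and turns lie within -1 to 1; 1 stands for 0.3 m of shift or 180 degrees of turn. Its arguments: {"type":"object","properties":{"rows":{"type":"array"},"fingers":{"type":"number"}},"required":["rows"]}

```bash
mkdir -p pics; ls; python3 - <<'E'
from workcell import *
import cv2
print(read_state(), hold_point_z if not callable(hold_point_z) else hold_point_z())
for n in("scene","top"):
    p,d=read_camera(n); cv2.imwrite(f"pics/{n}0.png",p); 
    import numpy as np; np.save(f"{n}0.npy",d); c=get_calibration(n); print(n,c)
print(get_calibration("wrist"))
E
```

```text
pics
{'time_s': 0.0, 'joint_pos': array([-1.24128296e+00,  3.79418850e-01,  1.73478140e+00, -1.88810225e-05,
        1.02846985e+00, -3.33172601e-02]), 'qd': array([-8.71111861e-04,  4.09078707e-05,  3.80761850e-04, -9.45374930e-04,
        2.35950347e-04, -2.02952239e-04]), 'joint_efforts': array([-2.77529267e-03, -7.63722968e+01, -4.34371877e+01,  6.50851708e-02,
        4.23142815e-02, -6.63923674e-05]), 'tool_pos': array([ 0.24829795, -0.65406435,  0.21328074]), 'orientation': array([ 9.83588302e-01,  1.80426609e-01, -8.74878890e-05, -5.31637208e-04]), 'force': array([-0.60183511,  0.02746719, -0.32921875]), 'ft_torque': array([-0.01354707, -0.03646078,  0.00039006]), 'grasp_force': 0.0, 'finger_gap': 0.9992918506075209} 0.0188
scene {'intrinsics': array([[418.54892744,   0.        , 283.02899843],
       [  0.        , 418.54892744, 210.00161931],
       [  0.        ,   0.        ,   1.        ]]), 'dist_coeffs': array([-0.0387565,  0.       ,  0.       ,  0.       ,  0.       ]), 'R': array([[ 0.75035357,  0.6608964 , -0.01361875],
       [ 0.47564334, -0.55410306, -0.68317876
[... 497 characters left out ...]
, -0.99243388]]), 't': array([1.03601010e-04, 5.57772000e-01, 1.18907981e+00])}
{'intrinsics': array([[372.89680964,   0.        , 285.61568692],
       [  0.        , 372.89680964, 210.17102039],
       [  0.        ,   0.        ,   1.        ]]), 'dist_coeffs': array([-0.02738104,  0.        ,  0.        ,  0.        ,  0.        ]), 'tool_from_camera': array([[-5.24750420e-04, -9.65393705e-01, -2.60796316e-01,
         7.40857483e-02],
       [ 9.99998584e-01, -8.95765846e-05, -1.68051839e-03,
        -8.38529345e-04],
       [ 1.59900063e-03, -2.60796829e-01,  9.65392385e-01,
        -1.70837404e-01],
       [ 0.00000000e+00,  0.00000000e+00,  0.00000000e+00,
         1.00000000e+00]])}
```

View pics/top0.png

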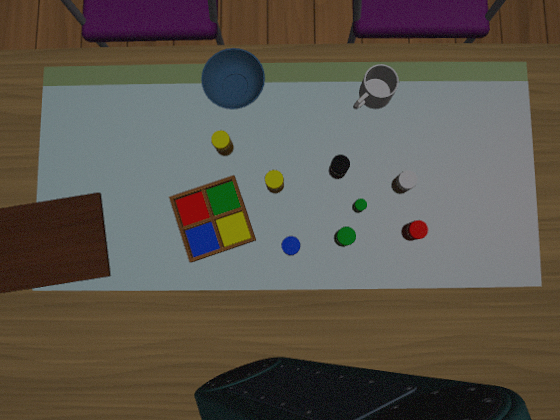

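View pics/scene0.png

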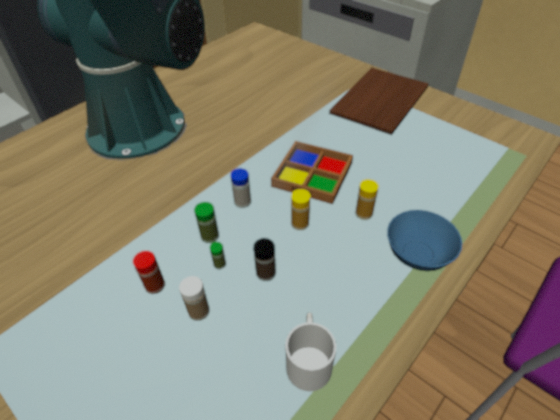

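The top view shows the caddy at about (212,218), with red (190,208), green (223,198), blue (203,240) and yellow (234,230). The jars are red (416,230), large green (346,236), small green (360,205), blue (291,245), black (340,166), white (404,182), and yellow at (221,140) and (275,180). I want the yellow at (275,180), since it is farther right.

```bash
cat > m.py <<'E'
import cv2,numpy as np
from workcell import *
RNG={'red':[((0,150,60),(8,255,255)),((172,150,60),(180,255,255))],'yellow':[((22,150,80),(35,255,255))],
'green':[((50,130,50),(75,255,255))],'blue':[((108,150,60),(125,255,255))]}
def mask(p,c):
    h=cv2.cvtColor(p,cv2.COLOR_BGR2HSV); m=0
    for a,b in RNG[c]: m=m|cv2.inRange(h,a,b)
    return cv2.morphologyEx(m,cv2.MORPH_OPEN,np.ones((3,3),np.uint8))
def pose(n):
    c=get_calibration(n); return c['intrinsics'],c['dist_coeffs'],c['R'].T,-c['R'].T@c['t']
def rays(uv,cal):
    K,D,R,o=cal
    q=cv2.undistortPoints(np.float32(uv).reshape(-1,1,2),K,D)[:,0]
    return np.c_[q,np.ones(len(q))]
def plane(uv,z,cal):
    d=rays(uv,cal)@cal[2].T; return cal[3]+d*((z-cal[3][2])/d[:,2])[:,None]
def points(uv,dep,cal):
    return cal[3]+(rays(uv,cal)*dep[:,None])@cal[2].T
E
python3 - <<'E'
from m import *
for n in('top','scene'):
    p=cv2.imread(f'pics/{n}0.png');d=np.load(n+'0.npy');cal=pose(n)
    for c in RNG:
        k,l,s,ce=cv2.connectedComponentsWithStats(mask(p,c))
        for i in range(1,k):
            if s[i,4]<40: continue
            v,u=np.nonzero(l==i); dep=d[v,u]; ok=dep>0
            P=points(np.c_[u,v][ok],dep[ok],cal); zt=np.percentile(P[:,2],95)
            T=P[P[:,2]>zt-.006]
            out=[n,c,ce[i].round(),s[i,4],'zt',zt.round(3)]
            # rim plane: pixels on top disc
            uv=np.c_[u,v][ok][P[:,2]>zt-.006]
            if len(T)>20:
                zz=np.median(T[:,2])
                if zt<.03: zz=.008
                W=plane(uv,zz,cal)[:,:2].astype(np.float32)
                (x,y),r=cv2.minEnclosingCircle(W); out+=['circ',round(x,4),round(y,4),round(r,4),'mean',W.mean(0).round(4)]
                if zt<.03: out+=['rect',cv2.minAreaRect(W)]
            print(*out)
E
```

```text
top red [192. 208.] 775 zt 0.012 circ 0.5404 0.2205 0.0442 mean [0.541 0.221] rect ((0.5408625602722168, 0.22045226395130157), (0.06635245680809021, 0.06611472368240356), 18.062484741210938)
top red [418. 229.] 271 zt 0.094 circ 0.4816 -0.2898 0.0201 mean [ 0.4815 -0.2904]
top yellow [220. 139.] 252 zt 0.093 circ 0.6869 0.1444 0.0202 mean [0.6872 0.145 ]
top yellow [274. 179.] 269 zt 0.093 circ 0.596 0.0251 0.0202 mean [0.5964 0.0257]
top yellow [233. 229.] 821 zt 0.014 circ 0.4912 0.1237 0.0454 mean [0.4923 0.1237] rect ((0.4921579360961914, 0.1232530027627945), (0.06696530431509018, 0.06686700135469437), 18.02131462097168)
top green [223. 198.] 749 zt 0.012 circ 0.5646 0.1474 0.0434 mean [0.565  0.1471] rect ((0.564889669418335, 0.1478813886642456), (0.06418062746524811, 0.06478752195835114), 18.08939552307129)
top green [360. 204.] 113 zt 0.062 circ 0.5412 -0.1692 0.0133 mean [ 0.5413 -0.1693]
top green [346. 236.] 272 zt 0.093 circ 0.469 -0.1319 0.0202 mean [ 0.4695 -0.1318]
top blue [202. 239.] 763 zt 0.012 circ 0.4684 0.1963 0.0435 mean [0.4686 0.1966] rect ((0.4685873985290527
[... 798 characters left out ...]
 0.09 circ 0.6 0.0215 0.0222 mean [0.6003 0.0215]
scene green [322. 183.] 296 zt 0.008 circ 0.5582 0.1533 0.0345 mean [0.5595 0.1542] rect ((0.5588791966438293, 0.15416590869426727), (0.060141049325466156, 0.042442675679922104), 17.847984313964844)
scene green [204. 212.] 282 zt 0.09 circ 0.474 -0.1363 0.0207 mean [ 0.4738 -0.1362]
scene green [216. 248.] 125 zt 0.06 circ 0.5443 -0.1723 0.0142 mean [ 0.5452 -0.1729]
scene blue [304. 158.] 236 zt 0.008 circ 0.4655 0.2011 0.0325 mean [0.4657 0.2006] rect ((0.464758038520813, 0.20065759122371674), (0.057135965675115585, 0.045173678547143936), 17.485397338867188)
scene blue [239. 177.] 214 zt 0.09 circ 0.4548 -0.0155 0.022 mean [ 0.4546 -0.0153]
```

```bash
cat >> m.py <<'E'
from scipy.spatial.transform import Rotation as Rot
def go(x,y,z,yaw=18.2):
    s=read_state(); R=Rot.from_quat(s['orientation'])
    T=Rot.from_matrix(np.c_[[np.cos(np.radians(yaw)),np.sin(np.radians(yaw)),0],[np.sin(np.radians(yaw)),-np.cos(np.radians(yaw)),0],[0,0,-1]])
    print('units',(R.inv().apply(np.array([x,y,z])-s['tool_pos'])/.3).round(4),((R.inv()*T).as_rotvec()/np.pi).round(4),'t',s['time_s'])
def wrist(name=None):
    s=read_state();p,d=read_camera('wrist');c=get_calibration('wrist');M=c['tool_from_camera']
    R=Rot.from_quat(s['orientation']).as_matrix()
    if name: cv2.imwrite(f'pics/{name}.png',p)
    return p,d,(c['intrinsics'],c['dist_coeffs'],R@M[:3,:3],R@M[:3,3]+s['tool_pos'])
def blobs(c,z=None,name=None):
    p,d,cal=wrist(name)
    k,l,s,ce=cv2.connectedComponentsWithStats(mask(p,c))
    for i in range(1,k):
        if s[i,4]<150: continue
        v,u=np.nonzero(l==i); dep=d[v,u]; ok=dep>0
        P=points(np.c_[u,v][ok],dep[ok],cal); zt=np.percentile(P[:,2],90)
        W=plane(np.c_[u,v][ok][P[:,2]>zt-.006],zt if z is None else z,cal)[:,:2].astype(np.float32)
        (x,y),r=cv2.minEnclosingCircle(W)
        print(c,ce[i].round(),s[i,4],'zt',zt.round(3),'circ',round(x,4),round(y,4),round(r,4),'rect',cv2.minAreaRect(W))
E
python3 -c "
from m import *
go(.445,-.35,.213)"
```

```text
units [ 0.9727 -0.715   0.0019] [-0.0003 -0.      0.0144] t 0.1
```

Call:
{"op": "drive_tool", "data": {"rows": [{"translation":[0.97,-0.715,0],"angular":[0,0,0.0144]},{"translation":[0.97,-0.715,0],"angular":[0,0,0.0144]},{"translation":[0.97,-0.715,0],"angular":[0,0,0.0144]},{"translation":[0.97,-0.715,0],"angular":[0,0,0.0144]},{"translation":[0.97,-0.715,0],"angular":[0,0,0.0144]},{"translation":[0.97,-0.715,0],"angular":[0,0,0.0144]},{"translation":[0.97,-0.715,0],"angular":[0,0,0.0144]},{"translation":[0.97,-0.715,0],"angular":[0,0,0.0144]},{"translation":[0.97,-0.715,0],"angular":[0,0,0.0144]},{"translation":[0.97,-0.715,0],"angular":[0,0,0.0144]}], "fingers": 75}}

```text
time_s: 1.1
tool_pos: [0.4441, -0.3512, 0.2138]
orientation: [0.987, 0.158, -0.0, 0.0]
force: [0.6, -0.6, 0.3]
finger_gap: 0.826
grasp_force: 0.0
```

```bash
python3 -c "
from m import *
blobs('red',.09,'w1');go(.484,-.291,.213)"
```

```text
red [229. 134.] 2254 zt 0.091 circ 0.4818 -0.291 0.0208 rect ((0.4817383587360382, -0.29090017080307007), (0.039837680757045746, 0.040644608438014984), 18.053442001342773)
units [ 0.1901 -0.1501  0.0028] [ 0.      0.0001 -0.0002] t 1.15
```

The wrist view agrees with the top camera to about 1 mm, so I'll use these positions.

```bash
python3 -c "
from m import *
go(.4818,-.2905,.12);go(.4818,-.2905,.046)"
```

```text
units [ 0.1837 -0.154   0.3128] [ 0.      0.0001 -0.0002] t 1.15
units [ 0.1837 -0.154   0.5595] [ 0.      0.0001 -0.0002] t 1.15
```

Call:
{"op": "drive_tool", "data": {"rows": [{"translation":[0.184,-0.154,0.1],"angular":[0,0,0]},{"translation":[0.184,-0.154,0.2],"angular":[0,0,0]},{"translation":[0.184,-0.154,0.27],"angular":[0,0,0]},{"translation":[0.184,-0.154,0.34],"angular":[0,0,0]},{"translation":[0.184,-0.154,0.41],"angular":[0,0,0]},{"translation":[0.184,-0.154,0.48],"angular":[0,0,0]},{"translation":[0.184,-0.154,0.53],"angular":[0,0,0]},{"translation":[0.184,-0.154,0.56],"angular":[0,0,0]},{"translation":[0.184,-0.154,0.56],"angular":[0,0,0]},{"translation":[0.184,-0.154,0.56],"angular":[0,0,0]}]}}

```text
time_s: 2.15
tool_pos: [0.4826, -0.29, 0.0464]
orientation: [0.987, 0.158, 0.0, 0.0]
force: [0.6, -0.2, -0.0]
finger_gap: 0.82
grasp_force: 0.0
```

Call:
{"op": "drive_tool", "data": {"rows": [{"translation":[0,0,0],"angular":[0,0,0]},{"translation":[0,0,0],"angular":[0,0,0]},{"translation":[0,0,0],"angular":[0,0,0]},{"translation":[0,0,0],"angular":[0,0,0]},{"translation":[0,0,0],"angular":[0,0,0]},{"translation":[0,0,0],"angular":[0,0,0]},{"translation":[0,0,0],"angular":[0,0,0]}], "fingers": 30}}

```text
time_s: 2.85
tool_pos: [0.4826, -0.2897, 0.0462]
orientation: [0.987, 0.158, 0.0, 0.0]
force: [0.1, -0.7, 5.2]
finger_gap: 0.455
grasp_force: 30.0
```

Call:
{"op": "drive_tool", "data": {"rows": [{"translation":[0,0,-0.08],"angular":[0,0,0]},{"translation":[0,0,-0.22],"angular":[0,0,0]},{"translation":[0,0,-0.36],"angular":[0,0,0]},{"translation":[0,0,-0.46],"angular":[0,0,0]},{"translation":[0.04,-0.08,-0.5],"angular":[0,0,0]},{"translation":[0.1,-0.2,-0.5],"angular":[0,0,0]},{"translation":[0.17,-0.34,-0.5],"angular":[0,0,0]},{"translation":[0.24,-0.48,-0.5],"angular":[0,0,0]},{"translation":[0.31,-0.62,-0.5],"angular":[0,0,0]},{"translation":[0.38,-0.76,-0.5],"angular":[0,0,0]}]}}

```text
time_s: 3.85
tool_pos: [0.5189, -0.0354, 0.1957]
orientation: [0.987, 0.158, -0.0, -0.0]
force: [0.5, -0.1, -2.3]
finger_gap: 0.459
grasp_force: 30.0
```

```bash
python3 -c "
from m import *
go(.5408,.2205,.16);s=read_state();print(s['tool_pos'],s['force'],s['grasp_force'])"
```

```text
units [ 0.3355 -0.7877  0.1189] [-0.0001  0.0002 -0.0001] t 3.85
[ 0.5189364  -0.0354104   0.19565273] [ 0.48420114 -0.08501455 -2.31412841] 29.989896565675735
```

Call:
{"op": "drive_tool", "data": {"rows": [{"translation":[0.05,-0.13,0],"angular":[0,0,0]},{"translation":[0.11,-0.27,0],"angular":[0,0,0]},{"translation":[0.18,-0.41,0],"angular":[0,0,0]},{"translation":[0.24,-0.55,0],"angular":[0,0,0]},{"translation":[0.29,-0.67,0],"angular":[0,0,0]},{"translation":[0.32,-0.75,0.05],"angular":[0,0,0]},{"translation":[0.332,-0.782,0.1],"angular":[0,0,0]},{"translation":[0.332,-0.782,0.12],"angular":[0,0,0]},{"translation":[0.332,-0.782,0.12],"angular":[0,0,0]}]}}

```text
time_s: 4.75
tool_pos: [0.5399, 0.2156, 0.1585]
orientation: [0.987, 0.158, -0.001, 0.0]
force: [0.8, -0.1, -1.9]
finger_gap: 0.457
grasp_force: 30.0
```

```bash
python3 -c "
from m import *
go(.5408,.2205,.0555);blobs('red',.008);blobs('blue',.008);blobs('green',.008,'w2');blobs('yellow',.008)"
```

```text
units [ 0.0091 -0.0148  0.3433] [ 0.0001  0.0009 -0.0001] t 4.75
red [281. 186.] 4128 zt 0.009 circ 0.5387 0.22 0.046 rect ((0.5388969779014587, 0.21981357038021088), (0.06433835625648499, 0.06672557443380356), 18.365949630737305)
red [314. 235.] 358 zt 0.168 circ 0.5047 0.1771 0.0116 rect ((0.5050175189971924, 0.1770198494195938), (0.02275511622428894, 0.005586712155491114), 72.34366607666016)
red [286. 269.] 3380 zt 0.203 circ 0.4558 0.189 0.0456 rect ((0.46929290890693665, 0.19349221885204315), (0.03161732107400894, 0.09093917906284332), 18.195934295654297)
red [285. 337.] 2657 zt 0.203 circ 0.4166 0.1772 0.049 rect ((0.40056878328323364, 0.17171786725521088), (0.03844176605343819, 0.09785698354244232), 18.955001831054688)
green [368. 195.] 5211 zt 0.009 circ 0.5632 0.1472 0.0453 rect ((0.5631192922592163, 0.14714886248111725), (0.06383977085351944, 0.06542028486728668), 18.20998764038086)
yellow [472.  36.] 3852 zt 0.091 circ 0.7131 0.1154 0.0282 rect ((0.7127072215080261, 0.11486001312732697), (0.05369609221816063, 0.055112238973379135), 49.66215133666992)
yellow [552. 233.] 664 zt 0.09 circ 0.5855 -0.0328 0.0249 rect ((0.5826660990715027, -0.027822796255350113), (0.049429357051849365, 0.015094887465238571), 29.20124053955078)
yellow [379. 253.] 623 zt 0.009 circ 0.517 0.1186 0.0206 rect ((0.5104645490646362, 0.11616533249616623), (0.0270395465195179, 0.03943805769085884), 18.05185890197754)
```

Call:
{"op": "drive_tool", "data": {"rows": [{"translation":[0.007,-0.015,0.05],"angular":[0,0,0]},{"translation":[0.007,-0.015,0.12],"angular":[0,0,0]},{"translation":[0.007,-0.015,0.19],"angular":[0,0,0]},{"translation":[0.007,-0.015,0.25],"angular":[0,0,0]},{"translation":[0.007,-0.015,0.29],"angular":[0,0,0]},{"translation":[0.007,-0.015,0.32],"angular":[0,0,0]},{"translation":[0.007,-0.015,0.335],"angular":[0,0,0]},{"translation":[0.007,-0.015,0.34],"angular":[0,0,0]},{"translation":[0.007,-0.015,0.34],"angular":[0,0,0]}]}}

```text
time_s: 5.85
tool_pos: [0.5417, 0.2217, 0.0582]
orientation: [0.987, 0.158, 0.0, -0.0]
force: [1.1, -0.3, -2.0]
finger_gap: 0.459
grasp_force: 30.0
```

Call:
{"op": "drive_tool", "data": {"rows": [{"translation":[0,0,0.004],"angular":[0,0,0]},{"translation":[0,0,0.004],"angular":[0,0,0]}]}}

```text
time_s: 6.05
tool_pos: [0.5417, 0.2217, 0.0571]
orientation: [0.987, 0.158, 0.0, -0.0]
force: [-0.3, 0.3, -2.1]
finger_gap: 0.457
grasp_force: 30.0
```

Call:
{"op": "drive_tool", "data": {"rows": [{"translation":[0,0,0.003],"angular":[0,0,0]},{"translation":[0,0,0.006],"angular":[0,0,0]},{"translation":[0,0,0.008],"angular":[0,0,0]},{"translation":[0,0,0.008],"angular":[0,0,0]}]}}

```text
time_s: 6.45
tool_pos: [0.5414, 0.2216, 0.0543]
orientation: [0.987, 0.158, -0.0, -0.0]
force: [0.1, 0.5, -2.4]
finger_gap: 0.459
grasp_force: 30.0
```

Call:
{"op": "drive_tool", "data": {"rows": [{"translation":[0,0,0.002],"angular":[0,0,0]},{"translation":[0,0,0.002],"angular":[0,0,0]}]}}

```text
time_s: 6.65
tool_pos: [0.5416, 0.2216, 0.0542]
orientation: [0.987, 0.158, 0.0, 0.0]
force: [-2.2, -1.0, 6.1]
finger_gap: 0.459
grasp_force: 30.0
```

Call:
{"op": "drive_tool", "data": {"rows": [{"translation":[0,0,0],"angular":[0,0,0]},{"translation":[0,0,0],"angular":[0,0,0]},{"translation":[0,0,0],"angular":[0,0,0]},{"translation":[0,0,0],"angular":[0,0,0]},{"translation":[0,0,-0.05],"angular":[0,0,0]},{"translation":[0,0,-0.12],"angular":[0,0,0]},{"translation":[0,0,-0.22],"angular":[0,0,0]},{"translation":[0,0,-0.34],"angular":[0,0,0]},{"translation":[0,0,-0.34],"angular":[0,0,0]}], "fingers": 58}}

```text
time_s: 7.55
tool_pos: [0.544, 0.2225, 0.1613]
orientation: [0.987, 0.158, 0.004, -0.001]
force: [0.8, 0.6, -0.1]
finger_gap: 0.636
grasp_force: 0.0
```

```bash
python3 -c "
from m import *
blobs('red',None,'w3');go(.5962,.0253,.16)"
```

```text
red [288. 212.] 5560 zt 0.099 circ 0.5412 0.2226 0.021 rect ((0.5412455797195435, 0.22248691320419312), (0.0408363863825798, 0.040577009320259094), 6.591282367706299)
units [-0.036   0.6788 -0.0038] [-0.0001 -0.0015 -0.    ] t 7.6
```

View pics/w3.png

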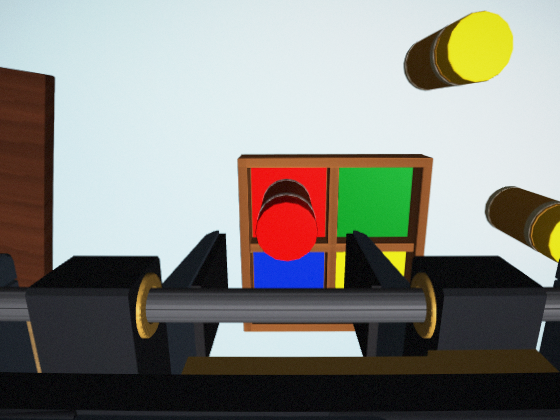

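The red jar stands upright in the red compartment (lid at 287,232) and the fingers are clear. The wanted yellow jar is at the right edge (540,220). Next I'll fetch it.

Call:
{"op": "drive_tool", "data": {"rows": [{"translation":[0,0.1,-0.05],"angular":[0,0,0]},{"translation":[-0.01,0.24,-0.05],"angular":[0,0,0]},{"translation":[-0.02,0.38,-0.05],"angular":[0,0,0]},{"translation":[-0.03,0.52,-0.05],"angular":[0,0,0]},{"translation":[-0.035,0.63,-0.02],"angular":[0,0,0]},{"translation":[-0.035,0.68,0],"angular":[0,0,0]},{"translation":[-0.035,0.68,0],"angular":[0,0,0]},{"translation":[-0.035,0.68,0],"angular":[0,0,0]}], "fingers": 75}}

```text
time_s: 8.4
tool_pos: [0.5947, 0.0251, 0.1553]
orientation: [0.987, 0.158, -0.001, -0.0]
force: [0.3, 1.5, 0.6]
finger_gap: 0.82
grasp_force: 0.0
```

```bash
python3 -c "
from m import *
blobs('yellow',.09);go(.5962,.0253,.046)"
```

```text
yellow [143.  25.] 3375 zt 0.091 circ 0.6878 0.1446 0.0212 rect ((0.6829139590263367, 0.1431594043970108), (0.02987152338027954, 0.04161320999264717), 17.461589813232422)
yellow [287. 220.] 2877 zt 0.091 circ 0.5972 0.0262 0.0208 rect ((0.5970368981361389, 0.026353705674409866), (0.0407036729156971, 0.039758674800395966), 19.418790817260742)
yellow [142. 254.] 1801 zt 0.009 circ 0.5426 0.109 0.0266 rect ((0.5386379957199097, 0.10792054980993271), (0.03629126772284508, 0.04518900066614151), 18.300090789794922)
units [0.0045 0.0023 0.3654] [-0.0001  0.0002  0.0002] t 8.45
```

Call:
{"op": "drive_tool", "data": {"rows": [{"translation":[0.006,0,0.08],"angular":[0,0,0]},{"translation":[0.006,0,0.16],"angular":[0,0,0]},{"translation":[0.006,0,0.23],"angular":[0,0,0]},{"translation":[0.006,0,0.29],"angular":[0,0,0]},{"translation":[0.006,0,0.34],"angular":[0,0,0]},{"translation":[0.006,0,0.375],"angular":[0,0,0]},{"translation":[0.006,0,0.375],"angular":[0,0,0]},{"translation":[0.006,0,0.375],"angular":[0,0,0]}]}}

```text
time_s: 9.25
tool_pos: [0.5972, 0.0253, 0.0437]
orientation: [0.987, 0.158, 0.0, 0.0]
force: [0.0, -0.2, 0.1]
finger_gap: 0.819
grasp_force: 0.0
```

Call:
{"op": "drive_tool", "data": {"rows": [{"translation":[0,0,0],"angular":[0,0,0]},{"translation":[0,0,0],"angular":[0,0,0]},{"translation":[0,0,0],"angular":[0,0,0]},{"translation":[0,0,0],"angular":[0,0,0]},{"translation":[0,0,0],"angular":[0,0,0]},{"translation":[0,0,0],"angular":[0,0,0]},{"translation":[0,0,0],"angular":[0,0,0]}], "fingers": 30}}

```text
time_s: 9.95
tool_pos: [0.597, 0.025, 0.0434]
orientation: [0.987, 0.158, 0.0, 0.0]
force: [-0.5, -1.2, 3.3]
finger_gap: 0.454
grasp_force: 30.0
```

Call:
{"op": "drive_tool", "data": {"rows": [{"translation":[0,0,-0.08],"angular":[0,0,0]},{"translation":[0,0,-0.22],"angular":[0,0,0]},{"translation":[0,0,-0.35],"angular":[0,0,0]},{"translation":[-0.03,-0.05,-0.45],"angular":[0,0,0]},{"translation":[-0.09,-0.16,-0.45],"angular":[0,0,0]},{"translation":[-0.15,-0.27,-0.45],"angular":[0,0,0]},{"translation":[-0.2,-0.37,-0.43],"angular":[0,0,0]},{"translation":[-0.233,-0.422,-0.39],"angular":[0,0,0]},{"translation":[-0.233,-0.422,-0.35],"angular":[0,0,0]},{"translation":[-0.233,-0.422,-0.35],"angular":[0,0,0]}]}}

```text
time_s: 10.95
tool_pos: [0.4902, 0.1232, 0.1464]
orientation: [0.987, 0.158, -0.001, 0.0]
force: [0.4, 0.0, -0.6]
finger_gap: 0.457
grasp_force: 30.0
```

```bash
python3 -c "
from m import *
go(.491,.1235,.055)"
```

```text
units [0.0038 0.     0.3047] [-0.0001  0.0008  0.0002] t 10.95
```

Call:
{"op": "drive_tool", "data": {"rows": [{"translation":[0.003,0,0.08],"angular":[0,0,0]},{"translation":[0.003,0,0.16],"angular":[0,0,0]},{"translation":[0.003,0,0.22],"angular":[0,0,0]},{"translation":[0.003,0,0.26],"angular":[0,0,0]},{"translation":[0.003,0,0.29],"angular":[0,0,0]},{"translation":[0.003,0,0.305],"angular":[0,0,0]},{"translation":[0.003,0,0.31],"angular":[0,0,0]},{"translation":[0.003,0,0.314],"angular":[0,0,0]},{"translation":[0.003,0,0.318],"angular":[0,0,0]},{"translation":[0.003,0,0.318],"angular":[0,0,0]}]}}

```text
time_s: 11.95
tool_pos: [0.492, 0.1239, 0.0531]
orientation: [0.987, 0.158, 0.0, -0.0]
force: [-0.1, -0.5, -0.4]
finger_gap: 0.456
grasp_force: 30.0
```

Call:
{"op": "drive_tool", "data": {"rows": [{"translation":[0,0,0.003],"angular":[0,0,0]},{"translation":[0,0,0.005],"angular":[0,0,0]},{"translation":[0,0,0.005],"angular":[0,0,0]}]}}

```text
time_s: 12.25
tool_pos: [0.4919, 0.1238, 0.0514]
orientation: [0.987, 0.158, 0.0, -0.0]
force: [-0.4, -0.3, -0.9]
finger_gap: 0.456
grasp_force: 30.0
```

Call:
{"op": "drive_tool", "data": {"rows": [{"translation":[0,0,0.002],"angular":[0,0,0]},{"translation":[0,0,0.003],"angular":[0,0,0]},{"translation":[0,0,0.003],"angular":[0,0,0]}]}}

```text
time_s: 12.55
tool_pos: [0.4921, 0.1238, 0.0513]
orientation: [0.987, 0.158, 0.0, -0.0]
force: [-6.5, -1.1, 20.2]
finger_gap: 0.458
grasp_force: 30.0
```

Call:
{"op": "drive_tool", "data": {"rows": [{"translation":[0,0,-0.002],"angular":[0,0,0]},{"translation":[0,0,-0.002],"angular":[0,0,0]},{"translation":[0,0,-0.002],"angular":[0,0,0]},{"translation":[0,0,-0.002],"angular":[0,0,0]},{"translation":[0,0,-0.05],"angular":[0,0,0]},{"translation":[0,0,-0.12],"angular":[0,0,0]},{"translation":[0,0,-0.22],"angular":[0,0,0]},{"translation":[0,0,-0.36],"angular":[0,0,0]},{"translation":[0,0,-0.36],"angular":[0,0,0]}], "fingers": 58}}

```text
time_s: 13.45
tool_pos: [0.4946, 0.1244, 0.1641]
orientation: [0.987, 0.158, 0.004, -0.0]
force: [-0.3, -0.1, 0.5]
finger_gap: 0.638
grasp_force: 0.0
```

```bash
python3 -c "
from m import *
blobs('yellow');go(.4692,-.132,.16)"
```

```text
yellow [286. 209.] 5370 zt 0.099 circ 0.4924 0.1251 0.0209 rect ((0.492504745721817, 0.12543407082557678), (0.04108033701777458, 0.040114957839250565), 18.183774948120117)
units [-0.3435  0.7859  0.0044] [ 0.0002 -0.0017 -0.    ] t 13.5
```

The yellow jar is standing with its lid at z 0.099. The green jar is next.

Call:
{"op": "drive_tool", "data": {"rows": [{"translation":[-0.04,0.1,-0.03],"angular":[0,0,0]},{"translation":[-0.1,0.24,-0.03],"angular":[0,0,0]},{"translation":[-0.16,0.38,-0.03],"angular":[0,0,0]},{"translation":[-0.22,0.52,-0.03],"angular":[0,0,0]},{"translation":[-0.28,0.65,-0.02],"angular":[0,0,0]},{"translation":[-0.32,0.74,0],"angular":[0,0,0]},{"translation":[-0.34,0.785,0],"angular":[0,0,0]},{"translation":[-0.34,0.785,0],"angular":[0,0,0]},{"translation":[-0.34,0.785,0],"angular":[0,0,0]}], "fingers": 70}}

```text
time_s: 14.4
tool_pos: [0.4684, -0.1312, 0.1584]
orientation: [0.987, 0.158, -0.0, -0.0]
force: [0.1, 0.2, 0.6]
finger_gap: 0.766
grasp_force: 0.0
```

```bash
python3 -c "
from m import *
blobs('green',.09,'w5');go(.4692,-.132,.046)"
```

```text
green [8. 8.] 277 zt 0.009 circ 0.5433 0.0687 0.0067 rect ((0.5433794856071472, 0.0684737041592598), (0.00873982161283493, 0.01031982246786356), 16.81262969970703)
green [370. 133.] 1121 zt 0.06 circ 0.5413 -0.1616 0.012 rect ((0.5415248274803162, -0.16179999709129333), (0.023121187463402748, 0.022760456427931786), 20.69438934326172)
green [289. 221.] 2770 zt 0.091 circ 0.4702 -0.1313 0.0207 rect ((0.46961989998817444, -0.13141782581806183), (0.039915792644023895, 0.039728157222270966), 18.17738151550293)
units [0.0011 0.0045 0.3749] [-0.0001  0.      0.0001] t 14.45
```

Call:
{"op": "drive_tool", "data": {"rows": [{"translation":[0.002,0.003,0.08],"angular":[0,0,0]},{"translation":[0.002,0.003,0.16],"angular":[0,0,0]},{"translation":[0.002,0.003,0.23],"angular":[0,0,0]},{"translation":[0.002,0.003,0.29],"angular":[0,0,0]},{"translation":[0.002,0.003,0.34],"angular":[0,0,0]},{"translation":[0.002,0.003,0.38],"angular":[0,0,0]},{"translation":[0.002,0.003,0.38],"angular":[0,0,0]},{"translation":[0.002,0.003,0.38],"angular":[0,0,0]}]}}

```text
time_s: 15.25
tool_pos: [0.4695, -0.132, 0.0447]
orientation: [0.987, 0.158, -0.0, -0.0]
force: [0.3, -0.1, 0.4]
finger_gap: 0.768
grasp_force: 0.0
```

Call:
{"op": "drive_tool", "data": {"rows": [{"translation":[0,0,0],"angular":[0,0,0]},{"translation":[0,0,0],"angular":[0,0,0]},{"translation":[0,0,0],"angular":[0,0,0]},{"translation":[0,0,0],"angular":[0,0,0]},{"translation":[0,0,0],"angular":[0,0,0]},{"translation":[0,0,0],"angular":[0,0,0]},{"translation":[0,0,0],"angular":[0,0,0]}], "fingers": 30}}

```text
time_s: 15.95
tool_pos: [0.4695, -0.1326, 0.0447]
orientation: [0.987, 0.158, 0.0, 0.0]
force: [-1.5, -0.5, 7.3]
finger_gap: 0.457
grasp_force: 30.0
```

Call:
{"op": "drive_tool", "data": {"rows": [{"translation":[0,0,-0.08],"angular":[0,0,0]},{"translation":[0,0,-0.22],"angular":[0,0,0]},{"translation":[0,0,-0.36],"angular":[0,0,0]},{"translation":[0.04,-0.05,-0.46],"angular":[0,0,0]},{"translation":[0.11,-0.14,-0.5],"angular":[0,0,0]},{"translation":[0.19,-0.25,-0.5],"angular":[0,0,0]},{"translation":[0.27,-0.36,-0.5],"angular":[0,0,0]},{"translation":[0.35,-0.47,-0.5],"angular":[0,0,0]},{"translation":[0.43,-0.58,-0.5],"angular":[0,0,0]},{"translation":[0.5,-0.67,-0.5],"angular":[0,0,0]}]}}

```text
time_s: 16.95
tool_pos: [0.549, 0.1073, 0.1942]
orientation: [0.987, 0.158, -0.0, -0.0]
force: [0.8, -0.5, -0.9]
finger_gap: 0.455
grasp_force: 30.0
```

Call:
{"op": "drive_tool", "data": {"rows": [{"translation":[0.05,-0.06,0],"angular":[0,0,0]},{"translation":[0.085,-0.11,0.02],"angular":[0,0,0]},{"translation":[0.091,-0.118,0.08],"angular":[0,0,0]},{"translation":[0.091,-0.118,0.12],"angular":[0,0,0]},{"translation":[0.091,-0.118,0.12],"angular":[0,0,0]}]}}

```text
time_s: 17.45
tool_pos: [0.5624, 0.1469, 0.1563]
orientation: [0.987, 0.158, -0.002, 0.0]
force: [-0.4, 0.3, -1.3]
finger_gap: 0.456
grasp_force: 30.0
```

```bash
python3 -c "
from m import *
go(.564,.1475,.0527)"
```

```text
units [ 6.900e-03 -3.000e-04  3.452e-01] [-0.0001  0.0012 -0.0001] t 17.45
```

Call:
{"op": "drive_tool", "data": {"rows": [{"translation":[0.003,0,0.08],"angular":[0,0,0]},{"translation":[0.003,0,0.16],"angular":[0,0,0]},{"translation":[0.003,0,0.23],"angular":[0,0,0]},{"translation":[0.003,0,0.28],"angular":[0,0,0]},{"translation":[0.003,0,0.315],"angular":[0,0,0]},{"translation":[0.003,0,0.335],"angular":[0,0,0]},{"translation":[0.003,0,0.343],"angular":[0,0,0]},{"translation":[0.003,0,0.347],"angular":[0,0,0]},{"translation":[0.003,0,0.349],"angular":[0,0,0]},{"translation":[0.003,0,0.349],"angular":[0,0,0]}]}}

```text
time_s: 18.45
tool_pos: [0.565, 0.1479, 0.0542]
orientation: [0.987, 0.158, 0.0, -0.0]
force: [-0.7, 0.3, -0.5]
finger_gap: 0.461
grasp_force: 30.0
```

Call:
{"op": "drive_tool", "data": {"rows": [{"translation":[0,0,0.002],"angular":[0,0,0]},{"translation":[0,0,0.004],"angular":[0,0,0]},{"translation":[0,0,0.004],"angular":[0,0,0]}]}}

```text
time_s: 18.75
tool_pos: [0.5649, 0.1478, 0.0527]
orientation: [0.987, 0.158, 0.0, -0.0]
force: [0.2, 0.0, 1.1]
finger_gap: 0.453
grasp_force: 30.0
```

Call:
{"op": "drive_tool", "data": {"rows": [{"translation":[0,0,0.001],"angular":[0,0,0]},{"translation":[0,0,0.001],"angular":[0,0,0]}]}}

```text
time_s: 18.95
tool_pos: [0.565, 0.1478, 0.0527]
orientation: [0.987, 0.158, 0.0, -0.0]
force: [-2.1, 0.2, 6.6]
finger_gap: 0.456
grasp_force: 30.0
```

Call:
{"op": "drive_tool", "data": {"rows": [{"translation":[0,0,0],"angular":[0,0,0]},{"translation":[0,0,0],"angular":[0,0,0]},{"translation":[0,0,0],"angular":[0,0,0]},{"translation":[0,0,0],"angular":[0,0,0]},{"translation":[0,0,-0.05],"angular":[0,0,0]},{"translation":[0,0,-0.12],"angular":[0,0,0]},{"translation":[0,0,-0.22],"angular":[0,0,0]},{"translation":[0,0,-0.36],"angular":[0,0,0]},{"translation":[0,0,-0.36],"angular":[0,0,0]}], "fingers": 58}}

```text
time_s: 19.85
tool_pos: [0.5677, 0.1485, 0.1664]
orientation: [0.987, 0.158, 0.004, -0.0]
force: [0.1, -0.2, 0.8]
finger_gap: 0.636
grasp_force: 0.0
```

```bash
python3 -c "
from m import *
blobs('green');go(.4495,-.0107,.16)"
```

```text
green [286. 209.] 4965 zt 0.099 circ 0.5658 0.1493 0.0209 rect ((0.5652925968170166, 0.14938440918922424), (0.039340678602457047, 0.040463920682668686), 18.18709945678711)
units [-0.5359  0.3813  0.0102] [ 0.0002 -0.0018 -0.    ] t 19.9
```

Call:
{"op": "drive_tool", "data": {"rows": [{"translation":[-0.06,0.04,-0.03],"angular":[0,0,0]},{"translation":[-0.16,0.11,-0.03],"angular":[0,0,0]},{"translation":[-0.27,0.19,-0.03],"angular":[0,0,0]},{"translation":[-0.38,0.27,-0.02],"angular":[0,0,0]},{"translation":[-0.47,0.34,0],"angular":[0,0,0]},{"translation":[-0.525,0.375,0],"angular":[0,0,0]},{"translation":[-0.53,0.38,0],"angular":[0,0,0]},{"translation":[-0.53,0.38,0],"angular":[0,0,0]},{"translation":[-0.53,0.38,0],"angular":[0,0,0]}], "fingers": 70}}

```text
time_s: 20.8
tool_pos: [0.4499, -0.0097, 0.1603]
orientation: [0.987, 0.158, 0.0, -0.0]
force: [-0.1, 0.3, -0.2]
finger_gap: 0.769
grasp_force: 0.0
```

```bash
python3 -c "
from m import *
blobs('blue',.09,'w6');go(.4495,-.0107,.045)"
```

```text
blue [ 50. 101.] 4181 zt 0.009 circ 0.4803 0.1527 0.0329 rect ((0.48033618927001953, 0.1526445597410202), (0.04903670400381088, 0.044463932514190674), 18.433332443237305)
blue [288. 221.] 2787 zt 0.091 circ 0.4504 -0.0099 0.0208 rect ((0.4504203796386719, -0.009556431323289871), (0.04023720324039459, 0.03998075798153877), 18.217214584350586)
units [-0.0025  0.0031  0.3843] [ 0.     -0.0001  0.0002] t 20.85
```

Call:
{"op": "drive_tool", "data": {"rows": [{"translation":[0,0.001,0.08],"angular":[0,0,0]},{"translation":[0,0.001,0.16],"angular":[0,0,0]},{"translation":[0,0.001,0.23],"angular":[0,0,0]},{"translation":[0,0.001,0.29],"angular":[0,0,0]},{"translation":[0,0.001,0.34],"angular":[0,0,0]},{"translation":[0,0.001,0.384],"angular":[0,0,0]},{"translation":[0,0.001,0.384],"angular":[0,0,0]},{"translation":[0,0.001,0.384],"angular":[0,0,0]}]}}

```text
time_s: 21.65
tool_pos: [0.4496, -0.0102, 0.0451]
orientation: [0.987, 0.158, -0.0, -0.0]
force: [-0.9, 0.6, -0.1]
finger_gap: 0.764
grasp_force: 0.0
```

Call:
{"op": "drive_tool", "data": {"rows": [{"translation":[0,0,0],"angular":[0,0,0]},{"translation":[0,0,0],"angular":[0,0,0]},{"translation":[0,0,0],"angular":[0,0,0]},{"translation":[0,0,0],"angular":[0,0,0]},{"translation":[0,0,0],"angular":[0,0,0]},{"translation":[0,0,0],"angular":[0,0,0]},{"translation":[0,0,0],"angular":[0,0,0]}], "fingers": 30}}

```text
time_s: 22.35
tool_pos: [0.4497, -0.0105, 0.0453]
orientation: [0.987, 0.158, 0.0, 0.0]
force: [-0.7, 0.1, 6.4]
finger_gap: 0.456
grasp_force: 30.0
```

Call:
{"op": "drive_tool", "data": {"rows": [{"translation":[0,0,-0.08],"angular":[0,0,0]},{"translation":[0,0,-0.22],"angular":[0,0,0]},{"translation":[0,0,-0.36],"angular":[0,0,0]},{"translation":[0,0,-0.46],"angular":[0,0,0]},{"translation":[0.03,-0.07,-0.5],"angular":[0,0,0]},{"translation":[0.08,-0.19,-0.5],"angular":[0,0,0]},{"translation":[0.14,-0.32,-0.5],"angular":[0,0,0]},{"translation":[0.2,-0.46,-0.5],"angular":[0,0,0]},{"translation":[0.25,-0.58,-0.5],"angular":[0,0,0]},{"translation":[0.273,-0.637,-0.5],"angular":[0,0,0]}]}}

```text
time_s: 23.35
tool_pos: [0.4673, 0.1993, 0.1949]
orientation: [0.987, 0.159, -0.0, -0.0]
force: [0.8, -0.1, -2.3]
finger_gap: 0.455
grasp_force: 30.0
```

Call:
{"op": "drive_tool", "data": {"rows": [{"translation":[0,0,0],"angular":[0,0,0]},{"translation":[0,0,0.05],"angular":[0,0,0]},{"translation":[0,0,0.1],"angular":[0,0,0]},{"translation":[0,0,0.1],"angular":[0,0,0]}]}}

```text
time_s: 23.75
tool_pos: [0.4661, 0.1955, 0.1633]
orientation: [0.987, 0.158, -0.002, 0.0]
force: [-1.0, -0.0, -1.8]
finger_gap: 0.454
grasp_force: 30.0
```

```bash
python3 -c "
from m import *
go(.468,.1965,.0532)"
```

```text
units [ 0.0082 -0.0011  0.3669] [ 0.0001  0.0011 -0.0002] t 23.75
```

Call:
{"op": "drive_tool", "data": {"rows": [{"translation":[0.003,0,0.08],"angular":[0,0,0]},{"translation":[0.003,0,0.16],"angular":[0,0,0]},{"translation":[0.003,0,0.23],"angular":[0,0,0]},{"translation":[0.003,0,0.29],"angular":[0,0,0]},{"translation":[0.003,0,0.33],"angular":[0,0,0]},{"translation":[0.003,0,0.352],"angular":[0,0,0]},{"translation":[0.003,0,0.362],"angular":[0,0,0]},{"translation":[0.003,0,0.367],"angular":[0,0,0]},{"translation":[0.003,0,0.369],"angular":[0,0,0]},{"translation":[0.003,0,0.369],"angular":[0,0,0]}]}}

```text
time_s: 24.75
tool_pos: [0.4687, 0.197, 0.0548]
orientation: [0.987, 0.158, 0.0, -0.0]
force: [-0.3, 0.1, -0.4]
finger_gap: 0.457
grasp_force: 30.0
```

Call:
{"op": "drive_tool", "data": {"rows": [{"translation":[0,0,0.002],"angular":[0,0,0]},{"translation":[0,0,0.004],"angular":[0,0,0]},{"translation":[0,0,0.004],"angular":[0,0,0]}]}}

```text
time_s: 25.05
tool_pos: [0.4685, 0.197, 0.0533]
orientation: [0.987, 0.158, 0.0, -0.0]
force: [-0.6, -0.5, 2.0]
finger_gap: 0.458
grasp_force: 30.0
```

Call:
{"op": "drive_tool", "data": {"rows": [{"translation":[0,0,0.001],"angular":[0,0,0]},{"translation":[0,0,0.001],"angular":[0,0,0]}]}}

```text
time_s: 25.25
tool_pos: [0.4687, 0.197, 0.0533]
orientation: [0.987, 0.158, 0.0, -0.0]
force: [-1.8, -1.7, 8.9]
finger_gap: 0.457
grasp_force: 30.0
```

Call:
{"op": "drive_tool", "data": {"rows": [{"translation":[0,0,0],"angular":[0,0,0]},{"translation":[0,0,0],"angular":[0,0,0]},{"translation":[0,0,0],"angular":[0,0,0]},{"translation":[0,0,0],"angular":[0,0,0]},{"translation":[0,0,-0.05],"angular":[0,0,0]},{"translation":[0,0,-0.12],"angular":[0,0,0]},{"translation":[0,0,-0.22],"angular":[0,0,0]},{"translation":[0,0,-0.36],"angular":[0,0,0]},{"translation":[0,0,-0.5],"angular":[0,0,0]},{"translation":[0,0,-0.5],"angular":[0,0,0]}], "fingers": 58}}

```text
time_s: 26.25
tool_pos: [0.471, 0.1979, 0.2092]
orientation: [0.987, 0.158, 0.004, -0.001]
force: [-0.4, 0.5, -1.7]
finger_gap: 0.633
grasp_force: 0.0
```

Call:
{"op": "drive_tool", "data": {"rows": [{"translation":[0,0.1,-0.1],"angular":[0,0,0]},{"translation":[0,0.25,-0.1],"angular":[0,0,0]},{"translation":[0,0.4,-0.1],"angular":[0,0,0]},{"translation":[0,0.55,-0.1],"angular":[0,0,0]},{"translation":[0,0.7,-0.1],"angular":[0,0,0]},{"translation":[0,0.85,-0.1],"angular":[0,0,0]},{"translation":[0,0.95,-0.1],"angular":[0,0,0]},{"translation":[0,0.95,-0.1],"angular":[0,0,0]}]}}

```text
time_s: 27.05
tool_pos: [0.558, -0.0767, 0.2334]
orientation: [0.988, 0.157, 0.0, 0.0]
force: [0.4, -0.1, -0.2]
finger_gap: 0.635
grasp_force: 0.0
```

```bash
python3 -c "
from m import *
cv2.imwrite('pics/end.png',read_camera('scene')[0])"
```

```text
(no output)
```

View pics/end.png

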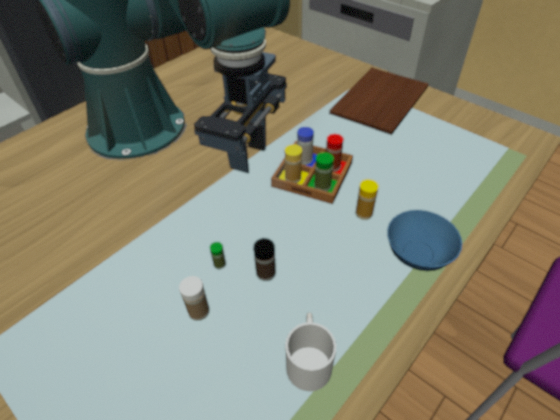

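All four jars stand upright in their matching compartments (caddy at about 312,170). The black (264,258), white (194,298), small green (217,255) and other yellow (367,198) jars are where they were.

```bash
python3 -c "
from workcell import *
print(finish_job())"
```

```text
the job is handed in; nothing more can be done
None
```

The job is done and handed in: the red, yellow, larger green and blue jars stand upright in their matching compartments, the look-alikes are where they stood, and it took about 27 s of the 104 s allowed.

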